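# Find the flywheel notch by feel and lock the crank at top dead centre

### The job

Lock the crank at top dead centre: take the red-handled locking pin out of the wooden block, set its tip down through the unmarked end of the curved window in the engine cover onto the flywheel rim, and draw it along towards the red mark without lifting it. When it drops into the hidden notch, stop and push it home so that its collar sits on the cover; only then swing the flywheel round with it until the pin stands at the red-marked end of the window. Let go and leave it standing there fully home, with the other tools and parts left where they are.

Things in the scene. Friction and masses are not known exactly. Their poses are not given: they have to be found in the camera images.
- pin_grip (a point): Locking pin with a round red handle, about 220 g, upright in one of the block's three holes, its collar resting on the block's top. This point: on the axis, half-way up the handle, where it is gripped; z up along the pin. Handle 26 mm diameter, 60 mm long (30 mm above and below this point); under it a steel collar 36 mm diameter, 5 mm thick (underside 35 mm below this point).
- pin_tip (a point): The lower end of the locking pin, on its axis, 75 mm below the middle of the handle. The shank below the collar is steel, 12 mm in diameter and 40 mm long, with a nose tapered over its last 4 mm.
- tool_block: Fixed wooden block, 70 (x) by 230 (y) by 55 mm high, origin under its centre on the bench, with three 15 mm holes 46 mm deep in a row along its y axis at -75, 0 and +75 mm. The red, black and blue tools may be in any of them. Each tool's collar and handle stand 65 mm above its top.
- engine: V-twin crankcase lying on its side, fixed. Origin on the crank axis at bench level, z up. Its round flat black cover on top, 284 mm diameter, 8 mm thick, has its face 150 mm above the bench (5 mm screw heads 131 mm from the axis). A curved window 20 mm wide runs through it: an arc of 90 mm radius about the axis, from -45 to +45 degrees from the engine's +x towards its +y.
- window_plain_end (a point): Unmarked (-y) end of the window: where the pin's axis is when its shank touches that end, on the arc's centre line, level with the cover's face. 28 mm below the face runs the flywheel's flat black oily rim. Somewhere under the window, 30 mm or more of travel from either end, the rim has one notch across it, 16 mm wide along the arc and 14 mm deep.
- window_red_end (a point): Red-marked (+y, top dead centre) end of the window: where the pin's axis is when its shank touches that end, on the arc's centre line, level with the cover's face. A pin on the rim holds its collar 12 mm above the cover; in the notch it drops those 12 mm until the collar sits on the cover.
- flywheel_bolt (a point): A bolt of the flywheel, out of sight under the cover, 90 mm from the crank axis. It shows only whether the flywheel has turned, not where the notch is. The flywheel turns about the crank axis but is stiff: about 7 N at the window starts it; a pin sliding lightly on the oily rim does not.
- drift_grip (a point): Black-handled tool in the block, to be left alone; same sizes as the red pin. Middle of its handle.
- aligner_grip (a point): Blue-handled tool in the block, to be left alone; same sizes as the red pin. Middle of its handle.
- plate_mid (a point): The window's flat black blanking plate, a 5 mm thick arc-shaped piece about 176 by 70 mm, lying loose on the bench beyond the engine; to be left alone. A point near its middle.
- mallet_head (a point): Mallet with a wooden handle, about 270 mm long, lying on the bench on the right; to be left alone. Middle of its rubber head, which is 44 mm in diameter and 90 mm long.
Mind the look-alikes: they are no part of the job. What is shaped like the part that bears pin_grip but green is not meant.

How it is judged:
On the way, in this order (a step that is already met when the one before it is completed fails the run):
1. the pin's tip stands on the flywheel rim, within 15 mm of the unmarked end of the window (horizontal distance between pin_tip and window_plain_end below 0.015 m and z of pin_tip in the frame of engine between 0.118 and 0.125 m), for 0.1 s.
2. the pin is home in the notch, its collar within 3 mm of the cover, the flywheel not yet turned by more than 6 mm at the window (z of pin_tip in the frame of engine between 0.105 and 0.113 m and distance of flywheel_bolt from where it was at the start of the episode below 0.006 m), for 0.2 s.
3. the flywheel has been swung round with the pin, and the pin stands home within 8 mm of touching the red-marked end (horizontal distance between pin_tip and window_red_end below 0.008 m and z of pin_tip in the frame of engine below 0.113 m), for 0.2 s.
At the end, for the whole second after the job is handed in: The locking pin stands in the flywheel notch at the red-marked end of the window: its tip within 8 mm (seen from above) of where it touches that end, its collar within 3 mm of the cover, upright within 0.2 rad, released and at rest (all of step 3 and z of pin_tip in the frame of engine above 0.105 m and angle between pin_tip's own z axis and vertical below 0.2 rad and linear speed of pin below 0.02 m/s).
It fails at once if the pin's tip is in the window, away from its ends, more than 8 mm above the rim: lifted on the way, or put in elsewhere than at the unmarked end (horizontal distance between pin_tip and engine below 0.11 m and z of pin_tip in the frame of engine between 0.13 and 0.148 m and horizontal distance between pin_tip and window_plain_end above 0.025 m and horizontal distance between pin_tip and window_red_end above 0.012 m).
It fails at once if the flywheel is turned by more than 6 mm at the window while the pin is not at least half-way (6 mm) into the notch (distance of flywheel_bolt from where it was at the start of the episode above 0.006 m and z of pin_tip in the frame of engine above 0.116 m).
It fails at once if the black- or blue-handled tool is moved by more than 20 mm (distance of any of drift_grip, aligner_grip from where it was at the start of the episode above 0.02 m).
It fails at once if the blanking plate or the mallet is moved by more than 20 mm (distance of any of plate_mid, mallet_head from where it was at the start of the episode above 0.02 m).
It also fails if it takes over 58 s, if anything falls off the work surface, if the arm or the gripper's body presses on something with over 40 N, if the wrist force passes 120 N, or if a joint passes its speed limit or range.

### The arm

A 7-joint arm with a two-finger parallel gripper is mounted at the origin on the work surface. World frame = base frame: x ahead of the robot, y to its left, z up, the work surface at z = 0. Lengths are in m, angles in rad, forces in N, time in s.
With the tool pointing down it reaches from about 0.35 to 0.9 m from the base axis. Payload 8.1 kg.
Tool frame: the origin (TCP) lies on the centre line of the jaws, within the pads' length; the fingertips stand 19 mm ahead of it and the grasp point (between the pads) is the TCP (arm.tip_reach is the distance from the TCP to the fingertips, in m); z points along the fingers, y is the line along which they close (so a half turn about z gives the same grasp; the last joint's range is limited). The gripper opens to 92 mm and grips with 3 to 60 N. Pads are 19 mm wide; open, the fingers measure 130 mm over their backs; the gripper's body (75 mm by 190 mm) begins 47 mm behind the grasp point.
Start: joints at [1.15, 0.434, 0.025, 1.573, -0.012, 1.134, -0.075], TCP at [0.195, -0.594, 0.246] pointing down, gripper open.
Joint ranges: [-2.62, 2.62], [-0.44, 2.09], [-1.27, 1.32], [0.08, 2.57], [-1.32, 4.46], [0.12, 2], [-2.74, 2.74]. Speed limits (rad/s): [2.22, 2.22, 3.01, 3.01, 3.14, 3.14, 3.14].

### API

Orientations are given as a rotation vector (axis times angle).
In Python, from cell import arm gives the robot as it stands.
- The arm moves only by the tool arm_command, never from a script. Its argument "targets" is a list that holds one entry, the list of rows, each a list of 6 numbers: the shift along the tool's x, y, z in m, then the turn, a rotation vector about the tool's x, y, z in rad. A call has 1 to 10 rows; each row shifts and turns the commanded pose from where the row before left it, along the tool's axes as they then stand; what a row does not reach is not made up. A row lasts 1/8 s, in which the tool goes at most 62.5 mm and 10.7 degrees, less where a joint would pass 70% of its speed; a pose out of reach is approached as far as the arm can. A call with a gripper value outside its range is refused whole. "jaw" is the finger opening in m, from 0 to 0.0918, set as the call begins (left out, the last holds). The fingers move at their own pace and stop on an object; "newtons" is the grip in N (left out, the last holds). Time passes only in rows, so rows that do not move let the fingers close. It gives the time, the measured TCP pose, the force, the opening and the grip force at its end, in the units of the state.
- arm.observe(): the state, without advancing time (a new reading comes with each control period).
- arm.get_image(name): name is "side" or "top" or "wrist"; returns a dict with "pixels" (384x512x3 uint8, red, green, blue), "z_map" (384x512 float32, m along the optical axis (not along the pixel's ray), 0 where there is no reading), "fx", "fy", "cx", "cy" (pixels), "dist" ([k1, k2, p1, p2, k3] as OpenCV has them; the pictures are not rectified), "xyz" and "rotation" of the camera in the world; the wrist camera has in their place "T_tool_cam" (4x4, takes a point from camera to tool coordinates, whose origin is the TCP and whose axes are the flange's). Camera axes: x right, y down, z forward; pixel columns grow to the right and rows downward; lengths in m; the calibration is good to about 2 mm. A picture is of the moment at which its call begins: read the wrist's pose just before it.
- arm.sign_off(): hands the job in; it is judged then, once.
The state is a dict: "clock": time; "joints": joint angles; "dq": joint speeds; "joint_efforts": joint torques, N m; "position": TCP position; "ee_rot": TCP orientation; "force": force on the tool from outside, world axes, zero at the start; "ft_torque": the same for the moment, N m; "width": opening from 0.0 (shut) to 1.0 (fully open); "gripper_force": force on a finger pad.
Only numpy, scipy, OpenCV 4.12 (cv2) and the standard library are available. Lean on these libraries where they do the work, as an engineer would, in place of code of your own. Each camera call takes 0.05 s, during which the arm holds its last target. There are 200 camera calls.

## Working session

There is one attempt and no reset: what is moved stays moved. The work goes in short steps, Python scripts to look and compute and a tool call to move; the robot and the scene stay as the last step left them, time stands still between calls to the robot, and variables do not carry over. Pictures are saved under pics/ and viewed, at most 10 in all, crops included, and the job is handed in when it is done.

Besides the shell and the picture viewer there is one more tool, called after "Call:" in YAML: its name, and indented under it one key for each argument. arm_command: Moves the arm, as the interface text tells. Its arguments: {"type":"object","properties":{"targets":{"type":"array","items":{"type":"array","items":{"type":"array","items":{"type":"number"}}}},"jaw":{"type":"number"},"newtons":{"type":"number"}},"required":["targets"]}

```bash
ls; mkdir -p pics
cat > h.py <<'E'
import numpy as np, cv2
from cell import arm
from scipy.spatial.transform import Rotation as R
def grab(n):
    s=arm.observe(); im=arm.get_image(n)
    if 'T_tool_cam' in im:
        T=np.eye(4);T[:3,:3]=R.from_rotvec(s['ee_rot']).as_matrix() if np.shape(s['ee_rot'])==(3,) else np.array(s['ee_rot']);T[:3,3]=s['position']
        T=T@np.array(im['T_tool_cam']); im['R'],im['t']=T[:3,:3],T[:3,3]
    else:
        r=np.array(im['rotation']); im['R']=R.from_rotvec(r).as_matrix() if r.shape==(3,) else (r if r.shape==(3,3) else R.from_quat(r).as_matrix()); im['t']=np.array(im['xyz'])
    return im
def K(im): return np.array([[im['fx'],0,im['cx']],[0,im['fy'],im['cy']],[0,0,1.]])
def cloud(im):
    h,w=im['z_map'].shape
    u,v=np.meshgrid(np.arange(w),np.arange(h))
    p=cv2.undistortPoints(np.stack([u,v],-1).reshape(-1,1,2).astype(float),K(im),np.array(im['dist'],float)).reshape(h,w,2)
    z=im['z_map'].astype(float)[...,None]
    return np.concatenate([p*z,z],-1)@im['R'].T+im['t']
def onplane(im,uv,zw):
    p=cv2.undistortPoints(np.array(uv,float).reshape(-1,1,2),K(im),np.array(im['dist'],float)).reshape(-1,2)
    d=np.c_[p,np.ones(len(p))]@im['R'].T
    return im['t']+d*((zw-im['t'][2])/d[:,2])[:,None]
def save(im,name,crop=None,s=1):
    p=im['pixels'][...,::-1]
    if crop: p=p[crop[1]:crop[3],crop[0]:crop[2]]
    cv2.imwrite('pics/'+name,cv2.resize(p,None,fx=s,fy=s,interpolation=cv2.INTER_CUBIC))
E
python3 - <<'E'
from h import *
import pickle
s=arm.observe();print(s, arm.tip_reach)
a=grab('top');b=grab('side')
pickle.dump((a,b),open('first.pkl','wb'))
print(a['xyz'],a['rotation'],b['xyz'],b['rotation'])
save(a,'top.png',s=1.5);save(b,'side.png',s=1.5)
E
```

```text
pics
{'clock': 0.0, 'joints': array([ 1.15040542,  0.43518925,  0.02496855,  1.57411675, -0.0116052 ,
        1.13398732, -0.07509544]), 'dq': array([ 0.00122456, -0.00049529, -0.00110443, -0.00097003, -0.00089947,
        0.00056525,  0.0010999 ]), 'joint_efforts': array([-3.38226710e-05, -6.67845154e+01,  9.84591767e-01, -3.14452565e+01,
       -6.05799886e-02,  4.27386013e-02,  9.17804209e-05]), 'position': array([ 0.19509165, -0.59325647,  0.24495825]), 'ee_rot': array([-3.10054261e+00, -4.96749437e-01,  5.92980296e-04]), 'force': array([-0.32993327,  0.40969732,  0.09265976]), 'ft_torque': array([ 0.00772801, -0.01791587, -0.01343068]), 'gripper_force': 0.0, 'width': 1.002806820526344} 0.019
[ 0.40510706 -0.0332609   1.6982355 ] [-2.12918912  2.1951749  -0.08096164] [-0.14200281  0.70799152  0.85303781] [-0.96382197  2.34493284 -1.21270995]
```

View pics/top.png

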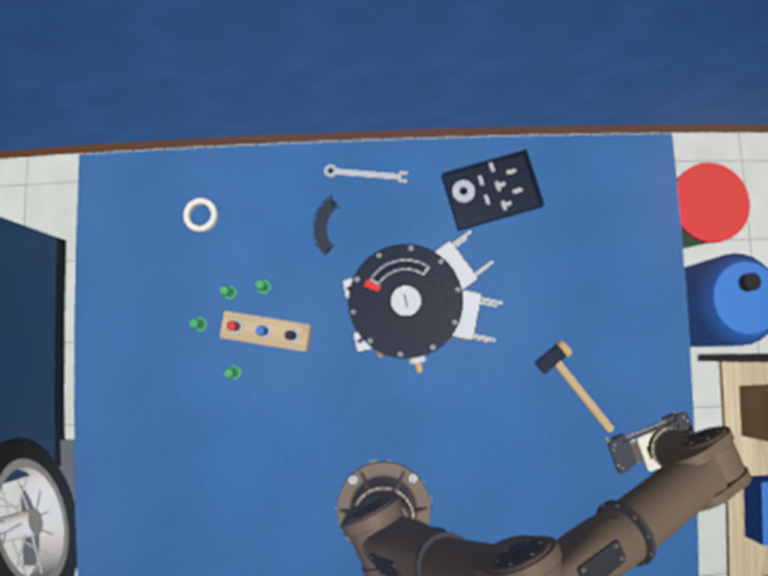

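View pics/side.png

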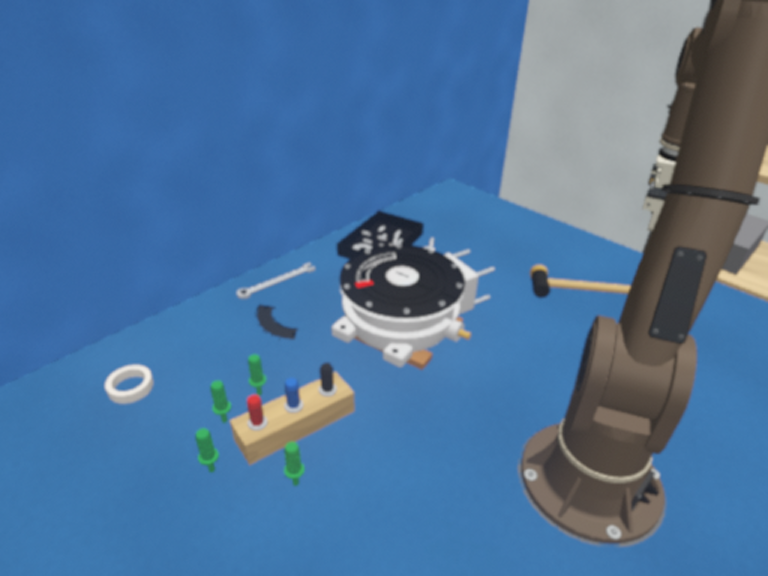

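The side and top pictures show one red-handled pin, at the left end of the block at (155,217) in the raw top image. The blue tool is at (175,220) and the black one at (194,223). The four green look-alikes stand around the block at (132,216), (152,195), (175,191) and (155,249). The red one is the pin meant: red, and in a block hole. The window runs from the red mark at about (248,190) to its plain end at about (285,179).

Run:
```python
from h import *
import pickle
a,b=pickle.load(open('first.pkl','rb'))
for n,im in (('top',a),('side',b)):
    C=cloud(im);hsv=cv2.cvtColor(im['pixels'],cv2.COLOR_RGB2HSV);H,S,V=[hsv[...,i].astype(int) for i in range(3)]
    m=((H<8)|(H>172))&(S>130)&(V>60)
    k,l,st,ce=cv2.connectedComponentsWithStats(m.astype(np.uint8))
    for i in range(1,k):
        P=C[l==i]
        if st[i,4]>5: print(n,'red',ce[i].round(1),st[i,4],np.median(P,0).round(4),P.min(0).round(3),P.max(0).round(3))
    g=(H>45)&(H<80)&(S>120)
    k,l,st,ce=cv2.connectedComponentsWithStats(g.astype(np.uint8))
    for i in range(1,k):
        P=C[l==i]
        if st[i,4]>5: print(n,'green',ce[i].round(1),st[i,4],np.median(P,0).round(4),P[:,2].max().round(3))
    c=(abs(C[...,2]-.150)<.006)&(V<70)&(np.hypot(C[...,0]-.45,C[...,1])<.3)
    P=C[c][:,:2]; (x,y),r=cv2.minEnclosingCircle(P.astype(np.float32)); print(n,'cover',len(P),x,y,r,np.median(C[c][:,2]))
    w=(abs(C[...,2]-.055)<.006)&(S>50)&(H>8)&(H<30)
    print(n,'block',cv2.minAreaRect(C[w][:,:2].astype(np.float32)) if w.any() else 0)
```

```text
top red [474.3 134.8] 1999 [ 0.8944 -1.1761 -0.4373] [ 0.405 -1.319 -0.456] [ 1.038 -0.033  1.698]
top red [247.4 190.1] 56 [0.5741 0.0136 0.1489] [ 0.405 -0.033  0.136] [0.591 0.033 1.698]
top red [154.2 216.7] 30 [0.4867 0.3689 0.1212] [0.479 0.359 0.112] [0.498 0.38  0.127]
top green [175.2 190.5] 62 [0.5884 0.2935 0.0961] 0.115
top green [151.9 194.2] 66 [0.5766 0.3851 0.0927] 0.113
top green [132.2 215.5] 64 [0.4975 0.4657 0.0814] 0.112
top green [154.9 248. ] 61 [0.3693 0.3751 0.0941] 0.11
top cover 11 0.5975595712661743 -0.04245169460773468 0.11535534262657166 0.1455525451322388
top block ((0.4309181571006775, -0.039199769496917725), (0.9089946150779724, 0.07714174687862396), 82.636474609375)
side red [242.3 189.2] 49 [0.578  0.0075 0.1486] [ 0.562 -0.023  0.139] [0.603 0.025 0.151]
side red [169.7 272.3] 128 [0.481  0.3745 0.1066] [-0.142  0.361  0.065] [0.495 0.708 0.853]
side green [170.4 248.3] 168 [0.5843 0.3027 0.0701] 0.108
side green [146.3 266.3] 196 [0.5722 0.3939 0.07  ] 0.853
side green [137.1 298.8] 235 [0.4897 0.4737 0.0734] 0.853
side green [195.1 308. ] 228 [0.3614 0.386  0.0733] 0.108
side cover 270 0.5402665138244629 -0.07663031667470932 0.13808231055736542 0.14632650883271098
side block ((0.3133199214935303, 0.08431670069694519), (0.710634708404541, 0.3782111406326294), 34.174861907958984)
```

Call:
arm_command:
  targets:
    - [[0.044, -0.038, -0.014, 0, 0, 0], [0.044, -0.038, -0.014, 0, 0, 0], [0.044, -0.038, -0.014, 0, 0, 0], [0.044, -0.038, -0.014, 0, 0, 0], [0.044, -0.038, -0.014, 0, 0, 0], [0.044, -0.038, -0.014, 0, 0, 0], [0.044, -0.038, -0.014, 0, 0, 0], [0.044, -0.038, -0.014, 0, 0, 0], [0.044, -0.038, -0.014, 0, 0, 0], [0.044, -0.038, -0.014, 0, 0, 0]]
  jaw: 0.06

```text
clock: 1.35
position: [0.495, -0.0937, 0.3861]
ee_rot: [3.102, 0.496, -0.0]
force: [1.5, -0.0, -1.6]
width: 0.655
gripper_force: 0.0
```

Call:
arm_command:
  targets:
    - [[0, 0, 0, 0, 0, -0.17], [0, 0, 0, 0, 0, -0.17], [0, 0, 0, 0, 0, -0.17], [0, 0, 0, 0, 0, -0.17], [0, 0, 0, 0, 0, -0.17], [0, 0, 0, 0, 0, -0.17], [0, 0, 0, 0, 0, -0.17], [0, 0, 0, 0, 0, -0.17], [0, 0, 0, 0, 0, 0]]

```text
clock: 2.48
position: [0.4943, -0.0954, 0.3854]
ee_rot: [-2.1, -2.335, 0.001]
force: [0.4, 0.7, 0.4]
width: 0.653
gripper_force: 0.0
```

Run:
```python
from h import *
import pickle
s=arm.observe();print(s['clock'],s['position'],s['ee_rot'],s['joints'].round(2))
w=grab('wrist');print(np.array(w['T_tool_cam']).round(3),w['t'],w['fx'],w['dist'])
print(R.from_rotvec(s['ee_rot']).as_matrix().round(3))
pickle.dump(w,open('w1.pkl','wb'));save(w,'w1.png',s=1.5)
```

```text
2.475 [ 0.49433182 -0.09536545  0.38538954] [-2.10047264e+00 -2.33527261e+00  5.69344725e-04] [ 0.49  0.19 -0.49  1.6   0.09  1.38  0.1 ]
[[-0.    -0.955 -0.296  0.081]
 [ 1.     0.    -0.001  0.001]
 [ 0.001 -0.296  0.955 -0.139]
 [ 0.     0.     0.     1.   ]] [ 0.48721086 -0.01477533  0.52456687] 286.14472730039614 [-0.06911912  0.          0.          0.          0.        ]
[[-0.106  0.994 -0.001]
 [ 0.994  0.106  0.   ]
 [ 0.    -0.001 -1.   ]]
```

View pics/w1.png

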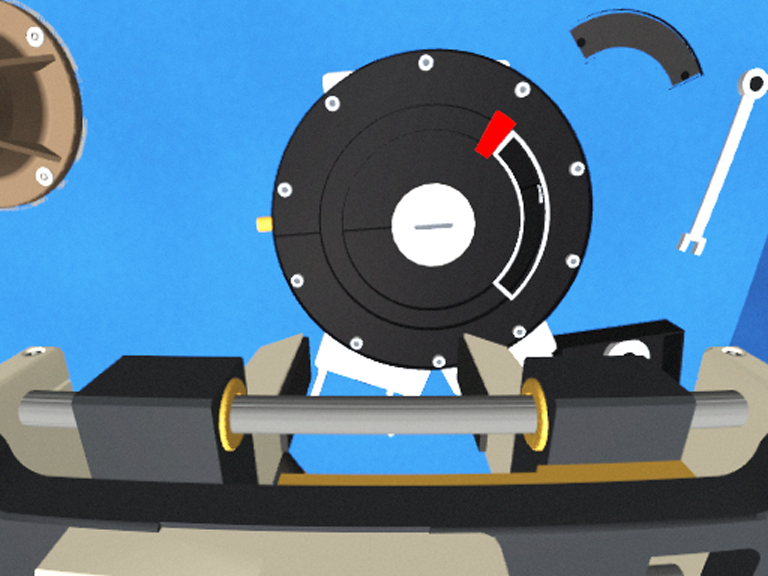

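Run:
```python
from h import *
import pickle
w=pickle.load(open('w1.pkl','rb'))
C=cloud(w);hsv=cv2.cvtColor(w['pixels'],cv2.COLOR_RGB2HSV);H,S,V=[hsv[...,i].astype(int) for i in range(3)]
# plane of cover
v,u=np.mgrid[0:384,0:512]
uv=np.stack([u,v],-1).reshape(-1,2)
P=onplane(w,uv,.150).reshape(384,512,3)[...,:2]
dark=(V<70)&(v<250)&(np.abs(C[...,2]-.15)<.01)
print('cover z',np.median(C[dark][:,2]))
# circle of outer edge
k,l,st,ce=cv2.connectedComponentsWithStats(dark.astype(np.uint8)); i=1+np.argmax(st[1:,4]); print(st[i])
cs,_=cv2.findContours((l==i).astype(np.uint8),cv2.RETR_EXTERNAL,cv2.CHAIN_APPROX_NONE)
e=max(cs,key=len)[:,0]; e=e[e[:,1]<215]; q=P[e[:,1],e[:,0]]
from scipy.optimize import least_squares
f=least_squares(lambda p:np.hypot(*(q-p[:2]).T)-p[2],[.52,-.04,.142],loss='soft_l1',f_scale=.001); print('edge fit',f.x,np.std(f.fun))
# screws
P5=onplane(w,uv,.155).reshape(384,512,3)[...,:2]
c0=f.x[:2]
m=(S<60)&(V>100)&(abs(np.hypot(*(P5-c0).transpose(2,0,1))-.131)<.012)&(v<245)
k,l,st,ce=cv2.connectedComponentsWithStats(m.astype(np.uint8))
sc=np.array([P5[l==i].mean(0) for i in range(1,k) if st[i,4]>12]);
g=least_squares(lambda p:np.hypot(*(sc-p[:2]).T)-.131,c0,loss='soft_l1',f_scale=.001); print('screws',len(sc),g.x,g.fun.round(4))
c=g.x
d=P-c; r=np.hypot(d[...,0],d[...,1]); a=np.degrees(np.arctan2(d[...,1],d[...,0]))
wh=(S<60)&(V>120)&(r>.07)&(r<.11)
print('white r',np.percentile(r[wh],[1,10,50,90,99]),'ang',np.percentile(a[wh],[0,1,3,97,99,100]))
for nm,mm in (('inner',r<.09),('outer',r>=.09)):
    x=wh&mm;print(nm,np.median(r[x]),a[x].min(),a[x].max())
x=wh&(abs(r-.09)<.006);print('mid',sorted(a[x].round(1)))
red=((H<8)|(H>172))&(S>130)&(r<.13); print('red',red.sum(),r[red].min(),r[red].max(),np.percentile(a[red],[0,2,50,98,100]))
# interior depth
ins=(abs(r-.09)<.008)&(C[...,2]<.14)&(C[...,2]>.05)
print('interior',np.median(C[ins][:,2]),np.percentile(a[ins],[0,1,99,100]))
save(w,'w1c.png',crop=(300,60,400,220),s=4) if 0 else cv2.imwrite('pics/w1c.png',cv2.resize(w['pixels'][60:215,290:400,::-1],None,fx=3.8,fy=3.8,interpolation=cv2.INTER_NEAREST))
```

```text
cover z 0.14219948557028994
[  181    33   214   213 28958]
edge fit [ 0.53622175 -0.0706115   0.14061439] 0.0003983820538356635
screws 12 [ 0.53587209 -0.07064891] [-0.0003  0.0104  0.0102 -0.0001 -0.0005 -0.0004 -0.0004 -0.0005 -0.0005
  0.0013  0.0053 -0.0005]
white r [0.07713152 0.0782837  0.09927948 0.10283129 0.10373957] ang [-65.27610658 -36.8997531  -35.94913339  56.50293097  57.13364867
  57.46263699]
inner 0.07947645799883868 -36.945314432051354 57.45599180211347
outer 0.10108166151909523 -65.2761065825594 57.462636993263416
mid [np.float64(-37.0), np.float64(-37.0), np.float64(-37.0), np.float64(-36.9), np.float64(-36.9), np.float64(-36.4), np.float64(-36.4), np.float64(-36.4), np.float64(-36.3), np.float64(-36.3), np.float64(-36.3), np.float64(-35.8), np.float64(-35.8), np.float64(-35.7), np.float64(-35.7), np.float64(-35.6), np.float64(-35.3), np.float64(-35.2), np.float64(-35.1), np.float64(-35.1), np.float64(-35.0), np.float64(-35.0), np.float64(-34.6), np.float64(-34.6), np.float64(-34.5), np.float64(-34.4), np.float64(-34.4), np.float64(18.8), np.float64(19.6), np.fl
[... 247 characters left out ...]
np.float64(55.4), np.float64(55.4), np.float64(55.5), np.float64(55.6), np.float64(55.7), np.float64(55.8), np.float64(55.8), np.float64(55.9), np.float64(56.0), np.float64(56.1), np.float64(56.1), np.float64(56.3), np.float64(56.4), np.float64(56.4), np.float64(56.5), np.float64(56.6), np.float64(56.7), np.float64(56.8), np.float64(56.8), np.float64(56.9), np.float64(57.0), np.float64(57.0), np.float64(57.1), np.float64(57.2), np.float64(57.3), np.float64(57.4), np.float64(57.5), np.float64(57.5)]
red 433 0.07165030562307631 0.10892802224697742 [57.44766619 57.81845185 63.19241959 68.52762253 68.81995168]
interior 0.10813724460513374 [-164.69748968  -33.55186278   54.33413728  173.06147369]
```

View pics/w1c.png

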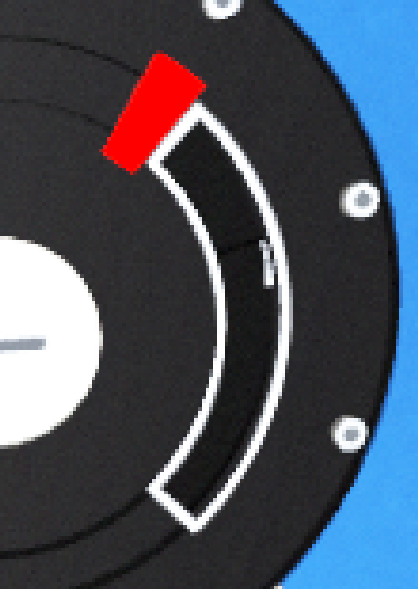

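The crop shows the white-outlined window, with the red mark at its upper end at about (330,88) raw. The plain end is at about (337,195). The edges lie at azimuths of about −34.9° and 55.1°, so engine +x is at about 10.1°. Now to the pin.

Call:
arm_command:
  targets:
    - [[0.053, 0.0044, 0, 0, 0, 0], [0.053, 0.0044, 0, 0, 0, 0], [0.053, 0.0044, 0, 0, 0, 0], [0.053, 0.0044, 0, 0, 0, 0], [0.053, 0.0044, 0, 0, 0, 0], [0.053, 0.0044, 0, 0, 0, 0], [0.053, 0.0044, 0, 0, 0, 0], [0.053, 0.0044, 0, 0, 0, 0], [0, 0, 0, 0, 0, 0], [0, 0, 0, 0, 0, 0]]

```text
clock: 3.78
position: [0.4844, 0.3297, 0.3853]
ee_rot: [2.102, 2.334, -0.001]
force: [0.0, 0.2, 0.6]
width: 0.651
gripper_force: 0.0
```

Run:
```python
from h import *
import pickle
s=arm.observe();print(s['clock'],s['position'],s['ee_rot'],s['joints'].round(2))
w=grab('wrist');pickle.dump(w,open('w2.pkl','wb'));save(w,'w2.png',s=1.5)
C=cloud(w);hsv=cv2.cvtColor(w['pixels'],cv2.COLOR_RGB2HSV);H,S,V=[hsv[...,i].astype(int) for i in range(3)]
for n,m in (('red',((H<8)|(H>172))&(S>130)&(V>60)),('blue',(H>105)&(H<125)&(S>170)&(C[...,2]>.06)),('green',(H>45)&(H<80)&(S>120))):
    k,l,st,ce=cv2.connectedComponentsWithStats(m.astype(np.uint8))
    for i in range(1,k):
        if st[i,4]>30: print(n,ce[i].round(1),st[i],C[l==i].max(0).round(4),np.median(C[l==i],0).round(4))
```

```text
3.775 [0.48443159 0.32969331 0.38531564] [ 2.10198090e+00  2.33426530e+00 -1.49558584e-03] [-0.21  0.38 -0.7   1.4   0.24  1.46 -0.8 ]
red [261.3 130.2] [253 121  17  19 253] [0.5007 0.4105 0.5244] [0.4892 0.3724 0.1198]
blue [247.4 173.9] [239 166  16  21 146] [0.487  0.4105 0.5244] [0.4766 0.3077 0.1156]
green [313.9  39.1] [282  20  59  41 859] [0.6004 0.5564 0.5244] [0.56   0.5173 0.0259]
green [202.1  64.8] [189  37  26  66 804] [0.4773 0.5026 0.5244] [0.3842 0.4604 0.026 ]
green [291.3 156.2] [272 130  43  49 639] [0.5884 0.4105 0.5244] [0.548  0.3239 0.0259]
green [303.2 209.9] [293 181  22  52 570] [0.6033 0.4105 0.5244] [0.5865 0.2261 0.0256]
```

View pics/w2.png

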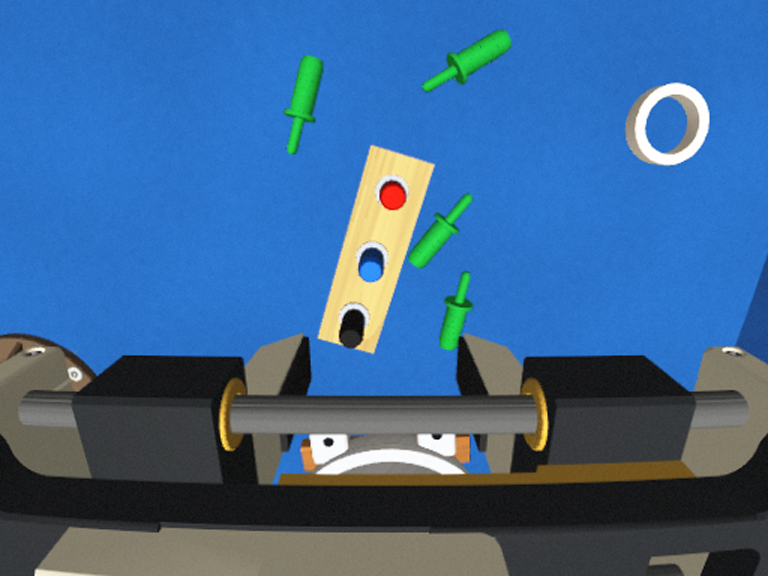

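The four green decoys have toppled from standing and now lie on the bench, low and clear of the pin. The red pin stands in the block's far hole at raw pixel (261,130), blue at (247,174), black at (234,220). Only the red one fits. I'll refine its position and confirm with a crop.

Run:
```python
from h import *
import pickle
w=pickle.load(open('w2.pkl','rb'));a0,_=pickle.load(open('first.pkl','rb'))
hsv=cv2.cvtColor(w['pixels'],cv2.COLOR_RGB2HSV);H,S,V=[hsv[...,i].astype(int) for i in range(3)]
v,u=np.mgrid[0:384,0:512]
m=(H>8)&(H<30)&(S>40)&(V>110)&(v<240)&(u>200)&(u<300)&(v>90)
k,l,st,ce=cv2.connectedComponentsWithStats(m.astype(np.uint8));i=1+np.argmax(st[1:,4])
for z in (.055,.049):
    P=onplane(w,np.c_[u[l==i],v[l==i]],z)[:,:2]
    rc=cv2.minAreaRect((P*1000).astype(np.float32));print('block',z,rc)
red=((H<8)|(H>172))&(S>130)&(V>60)&(v<240)
bl=(H>105)&(H<125)&(S>170)&(V<200)&(abs(u-247)<12)&(abs(v-174)<14)
for z in (.12,.115):
    pr=onplane(w,np.c_[u[red],v[red]],z)[:,:2];print('red top',z,pr.mean(0),pr.min(0),pr.max(0),cv2.minEnclosingCircle((pr*1000).astype(np.float32)))
# collar ring: near-white low-sat around
col=(S<60)&(V>150)&(abs(u-261)<16)&(abs(v-128)<16)
pc=onplane(w,np.c_[u[col],v[col]],.060)[:,:2];print('collar',len(pc),cv2.minEnclosingCircle((pc*1000).astype(np.float32)))
cv2.imwrite('pics/w2c.png',cv2.resize(w['pixels'][90:240,200:300,::-1],None,fx=4,fy=4,interpolation=cv2.INTER_NEAREST))
```

```text
block 0.055 ((476.1090393066406, 297.4064025878906), (229.5005340576172, 70.02201080322266), 79.31622314453125)
block 0.049 ((476.0931701660156, 295.96148681640625), (232.43409729003906, 70.91710662841797), 79.31622314453125)
red top 0.12 [0.48928759 0.37253444] [0.47765342 0.36008448] [0.5006233 0.3851996] ((489.3230895996094, 372.5277404785156), 12.779170989990234)
red top 0.115 [0.48943521 0.37206564] [0.47765719 0.35946175] [0.50091107 0.38488739] ((489.47125244140625, 372.05889892578125), 12.937164306640625)
collar 130 ((489.93646240234375, 371.5672912597656), 17.823877334594727)
```

View pics/w2c.png

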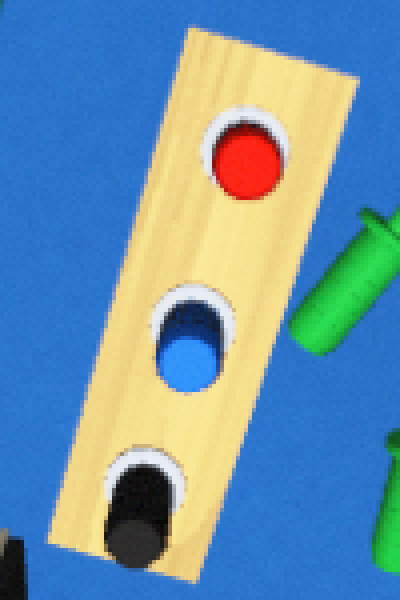

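The crop confirms it: the red handle is in the far hole, centred at crop (245,160), with its white collar on the block. Descending on it.

Call:
arm_command:
  targets:
    - [[0.0415, 0.0098, 0.02, 0, 0, 0], [0, 0, 0.055, 0, 0, 0], [0, 0, 0.055, 0, 0, 0], [0, 0, 0.055, 0, 0, 0], [0, 0, 0.05, 0, 0, 0], [0, 0, 0.035, 0, 0, 0], [0, 0, 0.025, 0, 0, 0], [0, 0, 0, 0, 0, 0], [0, 0, 0, 0, 0, 0]]

```text
clock: 4.95
position: [0.4906, 0.372, 0.092]
ee_rot: [2.101, 2.335, 0.002]
force: [-0.8, 0.8, -0.1]
width: 0.656
gripper_force: 0.0
```

Call:
arm_command:
  targets:
    - [[0, 0, 0, 0, 0, 0], [0, 0, 0, 0, 0, 0], [0, 0, 0, 0, 0, 0], [0, 0, 0, 0, 0, 0], [0, 0, 0, 0, 0, 0], [0, 0, 0, 0, 0, 0]]
  jaw: 0.0
  newtons: 50

```text
clock: 5.7
position: [0.4896, 0.3724, 0.0909]
ee_rot: [2.099, 2.337, 0.0]
force: [-0.9, -0.9, 2.3]
width: 0.275
gripper_force: 50.0
```

Call:
arm_command:
  targets:
    - [[0, 0, -0.03, 0, 0, 0], [0, 0, -0.04, 0, 0, 0], [0, 0, -0.06, 0, 0, 0], [0, 0, -0.06, 0, 0, 0], [0, 0, 0, 0, 0, 0]]

```text
clock: 6.32
position: [0.4907, 0.3745, 0.2857]
ee_rot: [2.099, 2.336, 0.013]
force: [-0.9, 1.3, -2.2]
width: 0.275
gripper_force: 50.0
```

Call:
arm_command:
  targets:
    - [[-0.0495, 0.00735, 0, 0, 0, 0], [-0.0495, 0.00735, 0, 0, 0, 0], [-0.0495, 0.00735, 0, 0, 0, 0], [-0.0495, 0.00735, 0, 0, 0, 0], [-0.0495, 0.00735, 0, 0, 0, 0], [-0.0495, 0.00735, 0, 0, 0, 0], [-0.0495, 0.00735, 0, 0, 0, 0], [-0.0495, 0.00735, 0, 0, 0, 0], [-0.0495, 0.00735, 0, 0, 0, 0], [-0.0495, 0.00735, 0, 0, 0, 0]]

```text
clock: 7.58
position: [0.6151, -0.1138, 0.2792]
ee_rot: [-2.099, -2.336, 0.002]
force: [0.7, 0.2, -1.6]
width: 0.275
gripper_force: 50.0
```

Call:
arm_command:
  targets:
    - [[0, 0, 0, 0, 0, 0], [0, 0, 0, 0, 0, 0], [0, 0, 0, 0, 0, 0]]

```text
clock: 7.95
position: [0.6152, -0.1103, 0.2803]
ee_rot: [-2.096, -2.339, -0.0]
force: [-0.0, 0.5, -1.2]
width: 0.274
gripper_force: 50.0
```

Run:
```python
from h import *
import pickle
s=arm.observe();print(s['clock'],s['position'],s['ee_rot'],s['force'],s['width'],s['joints'].round(2))
w=grab('wrist');b=grab('side');pickle.dump((w,b),open('w3.pkl','wb'))
p=w['pixels'][...,::-1];q=cv2.resize(b['pixels'][130:270,190:360,::-1],None,fx=2.74,fy=2.74)
q=cv2.resize(q,(466,384));cv2.imwrite('pics/w3.png',cv2.resize(np.hstack([p,q]),(800,314)) if 0 else cv2.resize(p,None,fx=1.5,fy=1.5))
```

```text
7.95 [ 0.6152263  -0.11028224  0.28034945] [-2.09627153e+00 -2.33872454e+00 -8.66012252e-05] [-0.04983334  0.47239358 -1.21653762] 0.2738657103889356 [ 0.48  0.48 -0.59  1.48  0.27  1.26 -0.03]
```

View pics/w3.png

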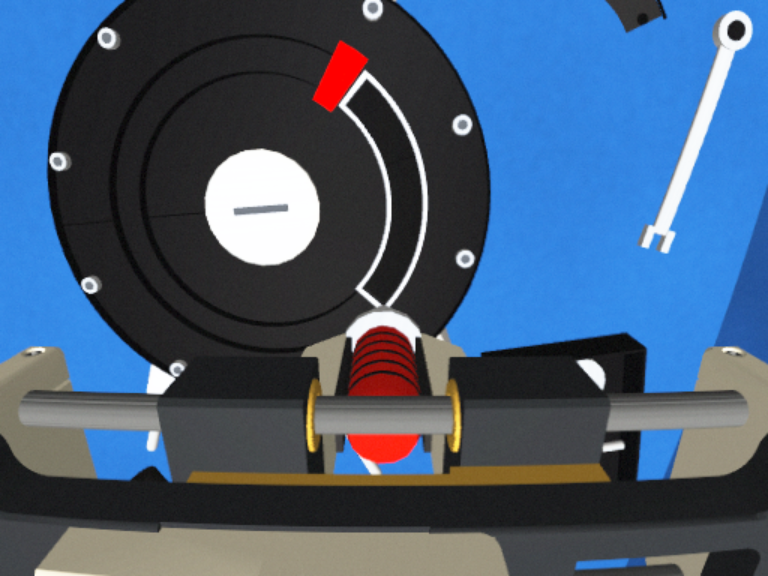

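The pin hangs upright in the jaws at raw (256,250), with the window beyond it. I'll re-measure the engine and the collar from this closer view.

```bash
cat > eng.py <<'E'
from h import *
import pickle
from scipy.optimize import least_squares
w,b=pickle.load(open('w3.pkl','rb'))
hsv=cv2.cvtColor(w['pixels'],cv2.COLOR_RGB2HSV);H,S,V=[hsv[...,i].astype(int) for i in range(3)]
v,u=np.mgrid[0:384,0:512];uv=np.stack([u,v],-1).reshape(-1,2)
P=onplane(w,uv,.150).reshape(384,512,3)[...,:2];P5=onplane(w,uv,.155).reshape(384,512,3)[...,:2]
c0=np.array([.536,-.0706])
m=(S<60)&(V>100)&(abs(np.hypot(*(P5-c0).transpose(2,0,1))-.131)<.014)&(v<250)
k,l,st,ce=cv2.connectedComponentsWithStats(m.astype(np.uint8))
sc=np.array([P5[l==i].mean(0) for i in range(1,k) if 30<st[i,4]<250 and st[i,1]>0]);print([ce[i].round() for i in range(1,k) if 30<st[i,4]<250])
g=least_squares(lambda p:np.hypot(*(sc-p[:2]).T)-p[2],[*c0,.131],loss='soft_l1',f_scale=.001);print(g.x,g.fun.round(4))
cap=(S<40)&(V>180)&(np.hypot(*(P-c0).transpose(2,0,1))<.05);print('cap',P[cap].mean(0))
c=g.x[:2];d=P-c;r=np.hypot(d[...,0],d[...,1]);a=np.degrees(np.arctan2(d[...,1],d[...,0]))
x=(S<60)&(V>120)&(abs(r-.09)<.005)&(v<203);print('ends white',np.percentile(a[x&(a<0)],[0,50,100]),np.percentile(a[x&(a>40)],[0,50,100]))
red=((H<8)|(H>172))&(S>130)&(r<.13)&(v<80);print('red',np.percentile(a[red],[1,99]))
for zc in (arm.observe()['position'][2]-.030,):
    Pc=onplane(w,uv,zc).reshape(384,512,3)[...,:2]
    mm=(S<50)&(V>120)&(u>225)&(u<285)&(v>202)&(v<235)
    for col in range(236,276,6):
        rr=np.where(mm[:,col])[0]
        if len(rr): print(col,rr.min(),Pc[rr.min(),col].round(4))
E
python3 eng.py
```

```text
[array([248.,   6.]), array([72., 25.]), array([308.,  83.]), array([ 39., 107.]), array([310., 172.]), array([ 60., 189.]), array([118., 245.]), array([104., 247.]), array([221., 248.])]
[ 0.53642977 -0.07009827  0.1303052 ] [-0.0003  0.0002 -0.0001  0.0004  0.0001 -0.0002  0.0107 -0.0113]
cap [ 0.53535197 -0.07025648]
ends white [-37.40853331 -36.11725371 -34.85249758] [54.94914546 56.16584117 57.33108798]
red [57.90159303 68.71274679]
236 214 [ 0.6029 -0.0991]
242 210 [ 0.6064 -0.096 ]
248 207 [ 0.61   -0.0936]
254 203 [ 0.6135 -0.0905]
260 203 [ 0.6172 -0.0901]
266 209 [ 0.6214 -0.0937]
272 212 [ 0.6254 -0.0953]
```

Call:
arm_command:
  targets:
    - [[-0.0023, 0.0004, 0.02, 0, 0, 0], [0, 0, 0.02, 0, 0, 0], [0, 0, 0.01, 0, 0, 0], [0, 0, 0.005, 0, 0, 0], [0, 0, 0.005, 0, 0, 0], [0, 0, 0.005, 0, 0, 0], [0, 0, 0, 0, 0, 0]]
  newtons: 60

```text
clock: 8.93
position: [0.616, -0.1143, 0.2155]
ee_rot: [-2.099, -2.337, 0.0]
force: [-0.5, 0.2, -3.0]
width: 0.273
gripper_force: 60.0
```

Call:
arm_command:
  targets:
    - [[0, 0, 0.005, 0, 0, 0], [0, 0, 0.004, 0, 0, 0], [0, 0, 0.003, 0, 0, 0], [0, 0, 0.002, 0, 0, 0], [0, 0, 0, 0, 0, 0]]

```text
clock: 9.55
position: [0.6161, -0.1142, 0.2015]
ee_rot: [-2.099, -2.337, 0.0]
force: [-0.3, 0.1, -2.0]
width: 0.276
gripper_force: 60.0
```

Call:
arm_command:
  targets:
    - [[0, 0, 0.001, 0, 0, 0], [0, 0, 0.001, 0, 0, 0], [0, 0, 0, 0, 0, 0]]

```text
clock: 9.93
position: [0.6161, -0.1142, 0.1997]
ee_rot: [-2.1, -2.337, 0.0]
force: [-0.4, 0.2, -1.8]
width: 0.272
gripper_force: 60.0
```

Call:
arm_command:
  targets:
    - [[0, 0, 0.001, 0, 0, 0], [0, 0, 0.001, 0, 0, 0], [0, 0, 0, 0, 0, 0]]

```text
clock: 10.3
position: [0.6162, -0.1142, 0.1979]
ee_rot: [2.099, 2.337, 0.0]
force: [-0.3, -0.2, 0.1]
width: 0.271
gripper_force: 60.0
```

Call:
arm_command:
  targets:
    - [[0, 0, 0.0005, 0, 0, 0], [0, 0, 0, 0, 0, 0]]

```text
clock: 10.55
position: [0.6163, -0.1142, 0.1977]
ee_rot: [2.099, 2.337, 0.0]
force: [-2.7, 0.5, 5.5]
width: 0.277
gripper_force: 60.0
```

Tip is on the rim (force up, tip z about 0.122). Drawing it along the arc lightly.

Call:
arm_command:
  targets:
    - [[0.0025, 0.0011, 0, 0, 0, 0], [0.0025, 0.0011, 0, 0, 0, 0], [0.0025, 0.0011, 0, 0, 0, 0], [0.0025, 0.0011, 0, 0, 0, 0], [0, 0, 0, 0, 0, 0]]

```text
clock: 11.18
position: [0.6201, -0.1038, 0.1977]
ee_rot: [2.099, 2.336, 0.001]
force: [0.5, -1.1, 5.4]
width: 0.275
gripper_force: 60.0
```

Run:
```python
from h import *
s=arm.observe();print(s['clock'],s['position'],s['force'],s['ft_torque'])
c=np.array([.5363,-.0702]);d=s['position'][:2]-c;print(np.hypot(*d),np.degrees(np.arctan2(d[1],d[0])))
Rm=R.from_rotvec(s['ee_rot']).as_matrix()[:2,:2]
f=lambda a:c+.09*np.array([np.cos(np.radians(a)),np.sin(np.radians(a))])
A=np.arange(-22,54,2.5)
for a in A: print(a,f(a).round(4),((f(a+2.5)-f(a))@Rm*1e3).round(2))
```

```text
11.175 [ 0.62008317 -0.1038123   0.19770881] [ 0.5148232  -1.06597305  5.40306794] [-0.36714709 -0.10820463 -0.0040534 ]
0.0902740595299908 -21.859765738402277
-22.0 [ 0.6197 -0.1039] [3.5  1.78]
-19.5 [ 0.6211 -0.1002] [3.58 1.62]
-17.0 [ 0.6224 -0.0965] [3.64 1.46]
-14.5 [ 0.6234 -0.0927] [3.7 1.3]
-12.0 [ 0.6243 -0.0889] [3.76 1.14]
-9.5 [ 0.6251 -0.0851] [3.8  0.98]
-7.0 [ 0.6256 -0.0812] [3.84 0.81]
-4.5 [ 0.626  -0.0773] [3.87 0.64]
-2.0 [ 0.6262 -0.0733] [3.9  0.47]
0.5 [ 0.6263 -0.0694] [3.92 0.3 ]
3.0 [ 0.6262 -0.0655] [3.92 0.13]
5.5 [ 0.6259 -0.0616] [ 3.93 -0.04]
8.0 [ 0.6254 -0.0577] [ 3.92 -0.21]
10.5 [ 0.6248 -0.0538] [ 3.91 -0.38]
13.0 [ 0.624 -0.05 ] [ 3.89 -0.55]
15.5 [ 0.623  -0.0461] [ 3.86 -0.72]
18.0 [ 0.6219 -0.0424] [ 3.82 -0.89]
20.5 [ 0.6206 -0.0387] [ 3.78 -1.06]
23.0 [ 0.6191 -0.035 ] [ 3.73 -1.22]
25.5 [ 0.6175 -0.0315] [ 3.68 -1.38]
28.0 [ 0.6158 -0.0279] [ 3.61 -1.54]
30.5 [ 0.6138 -0.0245] [ 3.54 -1.7 ]
33.0 [ 0.6118 -0.0212] [ 3.46 -1.85]
35.5 [ 0.6096 -0.0179] [ 3.38 -2.  ]
38.0 [ 0.6072 -0.0148] [ 3.29 -2.15]
40.5 [ 0.6047 -0.0117] [ 3.19 -2.29]
43.0 [ 0.6021 -0.0088] [ 3.09 -2.42]
45.5 [ 0.5994 -0.006 ] [ 2.98 -2.56]
48.0 [ 0.5965 -0.0033] [ 2.87 -2.68]
50.5 [ 0.5935 -0.0008] [ 2.75 -2.81]
53.0 [0.5905 0.0017] [ 2.62 -2.92]
```

Call:
arm_command:
  targets:
    - [[0.0018, 0.0009, 0, 0, 0, 0], [0.0017, 0.0008, 0, 0, 0, 0], [0.0018, 0.0008, 0, 0, 0, 0], [0.0018, 0.0008, 0, 0, 0, 0], [0.0018, 0.0007, 0, 0, 0, 0], [0.0018, 0.0007, 0, 0, 0, 0], [0, 0, 0, 0, 0, 0]]

```text
clock: 12.05
position: [0.6235, -0.0929, 0.1977]
ee_rot: [2.099, 2.336, 0.001]
force: [-1.2, -0.8, 5.6]
width: 0.274
gripper_force: 60.0
```

Call:
arm_command:
  targets:
    - [[0.0019, 0.0006, 0, 0, 0, 0], [0.0018, 0.0006, 0, 0, 0, 0], [0, 0, 0, 0, 0, 0]]

```text
clock: 12.42
position: [0.6244, -0.0891, 0.1977]
ee_rot: [2.099, 2.336, 0.001]
force: [-1.1, -2.5, 5.8]
width: 0.271
gripper_force: 60.0
```

Call:
arm_command:
  targets:
    - [[0.0019, 0.0006, 0, 0, 0, 0], [0.0019, 0.0005, 0, 0, 0, 0], [0, 0, 0, 0, 0, 0]]

```text
clock: 12.8
position: [0.6251, -0.0852, 0.1977]
ee_rot: [2.099, 2.336, 0.001]
force: [0.2, -1.9, 4.8]
width: 0.272
gripper_force: 60.0
```

Call:
arm_command:
  targets:
    - [[0.0019, 0.0005, 0, 0, 0, 0], [0.0019, 0.0005, 0, 0, 0, 0], [0, 0, 0, 0, 0, 0]]

```text
clock: 13.18
position: [0.6256, -0.0813, 0.1977]
ee_rot: [2.099, 2.336, 0.001]
force: [-0.5, -2.8, 5.7]
width: 0.271
gripper_force: 60.0
```

Call:
arm_command:
  targets:
    - [[0.0019, 0.0004, 0, 0, 0, 0], [0.0019, 0.0004, 0, 0, 0, 0], [0, 0, 0, 0, 0, 0]]

```text
clock: 13.55
position: [0.626, -0.0774, 0.1977]
ee_rot: [2.099, 2.336, 0.001]
force: [0.0, -2.0, 4.9]
width: 0.278
gripper_force: 60.0
```

Call:
arm_command:
  targets:
    - [[0.0019, 0.0003, 0, 0, 0, 0], [0.002, 0.0003, 0, 0, 0, 0], [0, 0, 0, 0, 0, 0]]

```text
clock: 13.92
position: [0.6263, -0.0734, 0.1977]
ee_rot: [2.099, 2.336, 0.001]
force: [-0.0, -1.7, 6.0]
width: 0.274
gripper_force: 60.0
```

Call:
arm_command:
  targets:
    - [[0.0019, 0.0003, 0, 0, 0, 0], [0.002, 0.0002, 0, 0, 0, 0], [0, 0, 0, 0, 0, 0]]

```text
clock: 14.3
position: [0.6263, -0.0695, 0.1977]
ee_rot: [2.099, 2.336, 0.001]
force: [-0.1, -1.5, 4.9]
width: 0.277
gripper_force: 60.0
```

Call:
arm_command:
  targets:
    - [[0.0019, 0.0002, 0, 0, 0, 0], [0.002, 0.0001, 0, 0, 0, 0], [0, 0, 0, 0, 0, 0]]

```text
clock: 14.68
position: [0.6262, -0.0656, 0.1977]
ee_rot: [2.099, 2.336, 0.001]
force: [-0.6, -1.5, 4.8]
width: 0.27
gripper_force: 60.0
```

Call:
arm_command:
  targets:
    - [[0.0019, 0.0001, 0, 0, 0, 0], [0.002, 0, 0, 0, 0, 0], [0, 0, 0, 0, 0, 0]]

```text
clock: 15.05
position: [0.6259, -0.0617, 0.1977]
ee_rot: [2.099, 2.336, 0.001]
force: [0.2, -1.9, 5.9]
width: 0.277
gripper_force: 60.0
```

Call:
arm_command:
  targets:
    - [[0.0019, 0, 0, 0, 0, 0], [0.002, -0.0001, 0, 0, 0, 0], [0, 0, 0, 0, 0, 0]]

```text
clock: 15.42
position: [0.6254, -0.0578, 0.1977]
ee_rot: [2.099, 2.336, 0.001]
force: [-0.2, -1.6, 6.2]
width: 0.273
gripper_force: 60.0
```

Call:
arm_command:
  targets:
    - [[0.0019, -0.0001, 0, 0, 0, 0], [0.002, -0.0001, 0, 0, 0, 0], [0, 0, 0, 0, 0, 0]]

```text
clock: 15.8
position: [0.6248, -0.054, 0.1977]
ee_rot: [2.099, 2.336, 0.001]
force: [1.5, -2.1, 4.7]
width: 0.278
gripper_force: 60.0
```

Call:
arm_command:
  targets:
    - [[0.002, -0.0002, 0, 0, 0, 0], [0.0019, -0.0002, 0, 0, 0, 0], [0, 0, 0, 0, 0, 0]]

```text
clock: 16.18
position: [0.624, -0.0501, 0.1977]
ee_rot: [2.099, 2.336, 0.001]
force: [0.3, -2.1, 5.4]
width: 0.272
gripper_force: 60.0
```

Call:
arm_command:
  targets:
    - [[0.002, -0.0003, 0, 0, 0, 0], [0.0019, -0.0002, 0, 0, 0, 0], [0, 0, 0, 0, 0, 0]]

```text
clock: 16.55
position: [0.6227, -0.0458, 0.1974]
ee_rot: [2.099, 2.337, 0.001]
force: [1.0, -1.0, 3.8]
width: 0.276
gripper_force: 60.0
```

Call:
arm_command:
  targets:
    - [[0.0015, -0.0003, 0, 0, 0, 0], [0, 0, 0, 0, 0, 0]]

```text
clock: 16.8
position: [0.6212, -0.0442, 0.1964]
ee_rot: [-2.098, -2.336, 0.001]
force: [0.1, 0.1, -1.6]
width: 0.275
gripper_force: 60.0
```

The rim reaction has vanished and z has dropped, so this is the notch edge. Advance 2 mm more to centre it, and lower gently.

Call:
arm_command:
  targets:
    - [[0.002, -0.0004, 0.001, 0, 0, 0], [0, 0, 0.002, 0, 0, 0], [0, 0, 0, 0, 0, 0]]

```text
clock: 17.18
position: [0.621, -0.0424, 0.1937]
ee_rot: [-2.099, -2.337, 0.001]
force: [-0.1, 0.9, -3.1]
width: 0.279
gripper_force: 60.0
```

Call:
arm_command:
  targets:
    - [[0, 0, 0.002, 0, 0, 0], [0, 0, 0.002, 0, 0, 0], [0, 0, 0, 0, 0, 0]]

```text
clock: 17.55
position: [0.6212, -0.0422, 0.19]
ee_rot: [-2.099, -2.337, -0.0]
force: [-0.2, 2.7, -2.3]
width: 0.272
gripper_force: 60.0
```

Call:
arm_command:
  targets:
    - [[0, 0, 0.001, 0, 0, 0], [0, 0, 0.001, 0, 0, 0], [0, 0, 0, 0, 0, 0]]

```text
clock: 17.92
position: [0.6213, -0.0423, 0.1882]
ee_rot: [-2.099, -2.337, -0.001]
force: [-0.3, 4.9, -2.0]
width: 0.275
gripper_force: 60.0
```

Call:
arm_command:
  targets:
    - [[0.001, -0.0002, 0, 0, 0, 0], [0, 0, 0.001, 0, 0, 0], [0, 0, 0.001, 0, 0, 0], [0, 0, 0, 0, 0, 0]]

```text
clock: 18.42
position: [0.621, -0.042, 0.1861]
ee_rot: [2.1, 2.337, -0.001]
force: [0.7, 2.8, -2.4]
width: 0.276
gripper_force: 60.0
```

Call:
arm_command:
  targets:
    - [[0, 0, 0.0005, 0, 0, 0], [0, 0, 0.0005, 0, 0, 0], [0, 0, 0, 0, 0, 0]]

```text
clock: 18.8
position: [0.621, -0.042, 0.1859]
ee_rot: [2.099, 2.336, -0.0]
force: [-3.0, 1.5, 5.2]
width: 0.273
gripper_force: 60.0
```

Home in the notch: fz is up, and TCP z 0.1859 means the collar is on the cover. Now swinging round the arc.

Call:
arm_command:
  targets:
    - [[0, 0, -0.0002, 0, 0, 0], [0, 0, 0, 0, 0, 0], [0.0019, -0.0004, 0, 0, 0, 0], [0.0019, -0.0005, 0, 0, 0, 0], [0.0019, -0.0005, 0, 0, 0, 0], [0.0019, -0.0005, 0, 0, 0, 0], [0.0019, -0.0006, 0, 0, 0, 0], [0.0018, -0.0006, 0, 0, 0, 0], [0, 0, 0, 0, 0, 0]]

```text
clock: 19.92
position: [0.6181, -0.0335, 0.1859]
ee_rot: [2.099, 2.332, -0.001]
force: [3.2, -7.9, 4.7]
width: 0.272
gripper_force: 60.0
```

Call:
arm_command:
  targets:
    - [[0.0018, -0.0007, 0, 0, 0, 0], [0.0018, -0.0007, 0, 0, 0, 0], [0.0018, -0.0008, 0, 0, 0, 0], [0.0018, -0.0008, 0, 0, 0, 0], [0.0018, -0.0008, 0, 0, 0, 0], [0.0018, -0.0009, 0, 0, 0, 0], [0.0017, -0.0009, 0, 0, 0, 0], [0.0017, -0.0009, 0, 0, 0, 0], [0, 0, 0, 0, 0, 0]]

```text
clock: 21.05
position: [0.61, -0.0202, 0.1859]
ee_rot: [2.099, 2.332, -0.001]
force: [2.9, -8.4, 4.1]
width: 0.274
gripper_force: 60.0
```

Run:
```python
from h import *
s=arm.observe();print(s['clock'],s['position'],s['force'],s['ft_torque'],s['ee_rot'])
c=np.array([.5363,-.0702]);d=s['position'][:2]-c;a=np.degrees(np.arctan2(d[1],d[0]));print(np.hypot(*d),a)
Rm=R.from_rotvec(s['ee_rot']).as_matrix()
print('tilt',np.degrees(np.arccos(-Rm[2,2])))
f=lambda a:c+.09*np.array([np.cos(np.radians(a)),np.sin(np.radians(a))])
print((f(50.5)-s['position'][:2])@Rm[:2,:2])
```

```text
21.05 [ 0.61002078 -0.0202467   0.18588057] [ 2.94263631 -8.43690632  4.11847739] [-2.20281452 -0.86186484  0.03503707] [ 2.09946722e+00  2.33157544e+00 -1.22033675e-03]
0.08905103253913346 34.121620117115306
tilt 0.2377761543885572
[ 0.02110718 -0.01434689]
```

Call:
arm_command:
  targets:
    - [[0.0018, -0.0009, 0, 0, 0, 0], [0.0018, -0.0009, 0, 0, 0, 0], [0.0017, -0.001, 0, 0, 0, 0], [0.0017, -0.001, 0, 0, 0, 0], [0.0017, -0.001, 0, 0, 0, 0], [0.0016, -0.0011, 0, 0, 0, 0], [0.0016, -0.0011, 0, 0, 0, 0], [0.0016, -0.0011, 0, 0, 0, 0], [0, 0, 0, 0, 0, 0]]

```text
clock: 22.18
position: [0.6007, -0.0073, 0.1859]
ee_rot: [2.099, 2.332, -0.0]
force: [3.1, -7.5, 4.0]
width: 0.277
gripper_force: 60.0
```

Call:
arm_command:
  targets:
    - [[0.0016, -0.0012, 0, 0, 0, 0], [0.0016, -0.0012, 0, 0, 0, 0], [0.0015, -0.0012, 0, 0, 0, 0], [0, 0, 0, 0, 0, 0]]

```text
clock: 22.68
position: [0.5968, -0.0028, 0.1859]
ee_rot: [2.099, 2.332, 0.0]
force: [5.9, -6.9, 3.2]
width: 0.278
gripper_force: 60.0
```

Call:
arm_command:
  targets:
    - [[0.0014, -0.0014, 0, 0, 0, 0], [0.0014, -0.0014, 0, 0, 0, 0], [0, 0, 0, 0, 0, 0]]

```text
clock: 23.05
position: [0.5938, -0.0001, 0.186]
ee_rot: [2.099, 2.332, 0.001]
force: [4.9, -7.4, 3.8]
width: 0.276
gripper_force: 60.0
```

Call:
arm_command:
  targets:
    - [[0.001, -0.001, 0, 0, 0, 0], [0, 0, 0, 0, 0, 0]]

```text
clock: 23.3
position: [0.5928, 0.0007, 0.186]
ee_rot: [2.099, 2.332, 0.001]
force: [5.5, -6.9, 3.1]
width: 0.275
gripper_force: 60.0
```

Run:
```python
from h import *
s=arm.observe();print(s['clock'],s['position'],s['force'])
w=grab('wrist');b=grab('side')
p=np.hstack([cv2.resize(w['pixels'][130:330,160:370,::-1],(400,381)),cv2.resize(b['pixels'][120:240,195:321,::-1],(400,381))]);cv2.imwrite('pics/w4.png',p)
```

```text
23.3 [0.5928022  0.00066691 0.18596218] [ 5.47625715 -6.92571749  3.05063128]
```

View pics/w4.png

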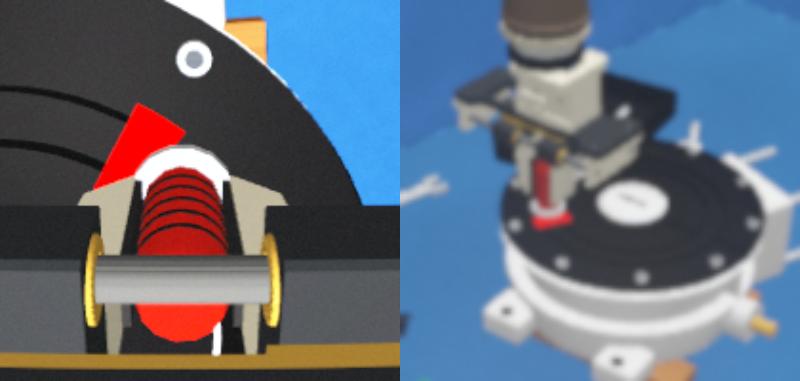

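The pin stands at the red end with its collar on the cover, beside and overlapping the red mark (crop (180,160)). Relax the side load, open the jaws and rise.

Call:
arm_command:
  targets:
    - [[-0.0008, 0.0008, 0, 0, 0, 0], [0, 0, 0, 0, 0, 0]]

```text
clock: 23.65
position: [0.593, 0.0006, 0.1859]
ee_rot: [2.099, 2.334, 0.0]
force: [1.7, -5.1, 5.5]
width: 0.277
gripper_force: 60.0
```

Call:
arm_command:
  targets:
    - [[0, 0, 0, 0, 0, 0], [0, 0, 0, 0, 0, 0], [0, 0, 0, 0, 0, 0], [0, 0, 0, 0, 0, 0]]
  jaw: 0.055

```text
clock: 24.15
position: [0.5917, 0.0023, 0.1852]
ee_rot: [-2.099, -2.337, 0.0]
force: [-0.5, -0.8, -0.2]
width: 0.593
gripper_force: 0.0
```

Call:
arm_command:
  targets:
    - [[0, 0, -0.01, 0, 0, 0], [0, 0, -0.02, 0, 0, 0], [0, 0, -0.03, 0, 0, 0], [0, 0, -0.04, 0, 0, 0], [-0.03, 0, -0.05, 0, 0, 0], [-0.05, 0, 0, 0, 0, 0], [0, 0, 0, 0, 0, 0], [0, 0, 0, 0, 0, 0]]

```text
clock: 25.15
position: [0.6003, -0.0772, 0.3357]
ee_rot: [-2.1, -2.336, -0.001]
force: [-0.2, 0.2, 1.1]
width: 0.602
gripper_force: 0.0
```

Run:
```python
from h import *
import pickle
s=arm.observe();print(s['clock'],s['position'],s['force'])
w=grab('wrist');pickle.dump(w,open('w5.pkl','wb'));save(w,'w5.png',s=1.5)
hsv=cv2.cvtColor(w['pixels'],cv2.COLOR_RGB2HSV);H,S,V=[hsv[...,i].astype(int) for i in range(3)]
C=cloud(w);red=((H<8)|(H>172))&(S>130)&(V>60)
k,l,st,ce=cv2.connectedComponentsWithStats(red.astype(np.uint8))
for i in range(1,k):
    if st[i,4]>20: print(ce[i],st[i],np.median(C[l==i],0).round(4))
```

```text
25.15 [ 0.60025192 -0.07715755  0.33567457] [-0.23663183  0.18377458  1.05431219]
[240.95869565  92.07608696] [228  75  30  38 460] [0.5755 0.0135 0.15  ]
[256.65897858 106.38220758] [243  92  28  29 607] [ 5.945e-01 -4.000e-04  2.149e-01]
```

View pics/w5.png

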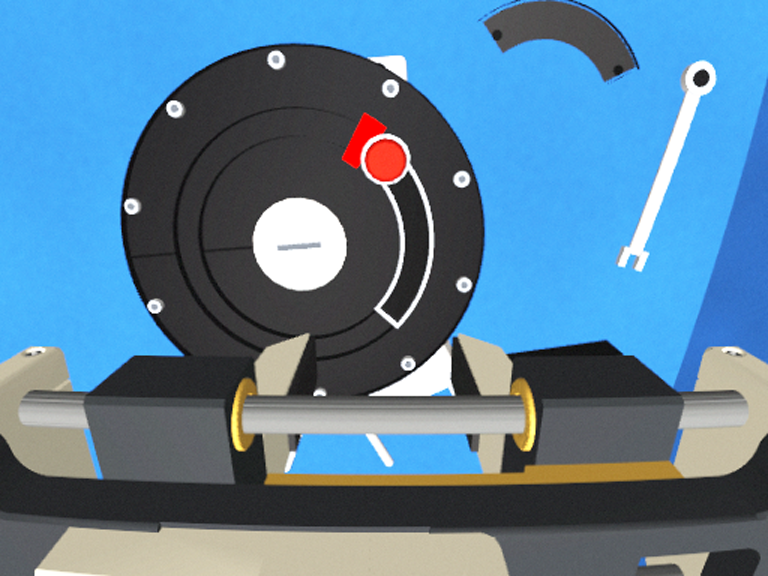

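The pin stands upright at the red end at raw (257,106). Its top is at z 0.215, so it is fully home, and it is about 2 mm from touching the end. Handing in.

```bash
python3 -c "
from cell import arm
print(arm.sign_off())"
```

```text
the job is handed in; nothing more can be done
None
```

The job is handed in: the locking pin stands released and fully home in the notch, measured about 2 mm from touching the window's red-marked end, after about 25 s of the 58 s; `sign_off` gave no verdict, and the green look-alikes toppled by themselves early in the run.

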